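# Strip the module rack into the drawer

## Task

The module rack is being taken out of service: open the drawer of the low bench cabinet, ease every plugged-in module out of its tight clips by rocking it gently side to side, a few degrees at a time, until it rises free (do not drag the rack's springy board up with it or lever the module far over), and put these and the loose module that stands on the worktop into the drawer. Then shut the drawer fully; leave the dropper bottle standing.

Things in the scene. Friction and masses are not known exactly. Their poses are not given: they have to be found in the camera images.
- module0: white plug-in module: body 40 (x) x 42 (y) x 60 mm on a narrower black foot 30 x 36 x 22 mm; 81 mm tall, about 110 g. Origin: centre of the foot's underside; z out of its top; it is rocked, and best gripped, along its x. If present, plugged into socket 0, its x along the rack's x; may be absent.
- module1: white plug-in module: body 40 (x) x 42 (y) x 60 mm on a narrower black foot 30 x 36 x 22 mm; 81 mm tall, about 110 g. Origin: centre of the foot's underside; z out of its top; it is rocked, and best gripped, along its x. If present, plugged into socket 1, its x along the rack's x; may be absent.
- module2: white plug-in module: body 40 (x) x 42 (y) x 60 mm on a narrower black foot 30 x 36 x 22 mm; 81 mm tall, about 110 g. Origin: centre of the foot's underside; z out of its top; it is rocked, and best gripped, along its x. If present, plugged into socket 2, its x along the rack's x; may be absent.
- module3: white plug-in module: body 40 (x) x 42 (y) x 60 mm on a narrower black foot 30 x 36 x 22 mm; 81 mm tall, about 110 g. Origin: centre of the foot's underside; z out of its top; it is rocked, and best gripped, along its x. This one is already unplugged: it stands loose on the worktop left of the cabinet, at any yaw; if it falls over it may be stowed lying.
- rack: module rack: dark steel base plate 110 (x) x 262 (y) x 8 mm fixed to the worktop, carrying a springy board with three sockets in a row along y, 78 mm apart. Origin: centre of its underside; z up. A module pulled straight up drags at both its clips (about 32 N) and so lifts the board too far; rocked along x, one edge rises while the other is kept still or pressed down, and the board hardly lifts.
- board (a joint): how far (m) the rack's springy board is pulled up from rest (0; it cannot go lower; stop at 0.008). It gives 1 mm for every 7 N of upward pull and would crack above 0.003 (21 N). One clip's friction on a foot is about 16 N.
- socket0 (a point): middle of socket 0's floor (rack y = -78 mm), 24 mm above the worktop, where a plugged foot's underside stands; axes as the rack's. Sprung copper clips 32 mm wide squeeze the foot's -x and +x faces up to 12.5 mm above the floor, cheeks stand at y = +-19 mm: raised 13 mm, the foot is free. Leaning it over 17 degrees (0.30 rad) in the clips bends them.
- socket1 (a point): middle of socket 1's floor (rack y = 0 mm), 24 mm above the worktop, where a plugged foot's underside stands; axes as the rack's. Sprung copper clips 32 mm wide squeeze the foot's -x and +x faces up to 12.5 mm above the floor, cheeks stand at y = +-19 mm: raised 13 mm, the foot is free. Leaning it over 17 degrees (0.30 rad) in the clips bends them.
- socket2 (a point): middle of socket 2's floor (rack y = 78 mm), 24 mm above the worktop, where a plugged foot's underside stands; axes as the rack's. Sprung copper clips 32 mm wide squeeze the foot's -x and +x faces up to 12.5 mm above the floor, cheeks stand at y = +-19 mm: raised 13 mm, the foot is free. Leaning it over 17 degrees (0.30 rad) in the clips bends them.
- cabinet: low grey bench cabinet fixed to the worktop, 240 (x) x 300 (y) x 135 mm high, with one drawer that slides out along its -x (towards the robot). Origin: centre of its underside; its carcass's front edge is at x = -105 mm, its top at z = 135 mm.
- cabinet_drawer0 (a joint): opening of the drawer (m): 0 = fully shut, 0.165 = fully open; about 1 N of friction, it stays where it is left.
- cabinet_drawer0_handle (a point): centre of the drawer's handle: a level steel bar along the cabinet's y, 11 mm thick and 120 mm long, 35 mm out from the drawer's front panel, about 97 mm above the worktop and 38 mm below the cabinet's top; there are 29 mm between bar and panel.
- drawer_floor (a point): centre of the drawer's inner floor, 22 mm above the worktop, moving with the drawer; axes as the cabinet's. Inside 195 (x) x 258 (y) mm; side walls rise 91 mm, the front 101 mm above it. Fully open, x = -97 to +60 mm is clear of the cabinet's top. A standing module passes under the top when the drawer shuts.
- dropper_bottle: small brown dropper bottle, 33 mm across, 102 mm tall, standing on the worktop behind the rack, between it and the cabinet; to be left standing. Origin: centre of its underside; z up.
Mind the look-alikes: they are no part of the job. What is shaped like the module3 but blue or pink is not meant.

How it is judged:
By the outcome, as a careful person would: the job done as asked, in the order asked, and still so for the second after the job is handed in, with the robot touching nothing.
Of module0, module1, module2 only 2 to 3 are there at a start; the rules pass over those that are not, and their reading is None.
At some moment in a run one of module3 may be knocked a few centimetres aside while the robot is not near it.
It also fails if it takes over 210 s, if anything falls off the work surface, if the arm or the gripper's body presses on something with over 40 N, if the wrist force passes 120 N, or if a joint passes its speed limit or range.

## Robot

A 6-joint arm with a two-finger parallel gripper is mounted at the origin on a cart in front of the work surface, level with it; the furniture and walls round the work are solid. World frame = base frame: x ahead of the robot, y to its left, z up, the work surface at z = 0. Lengths are in m, angles in rad, forces in N, time in s.
With the tool pointing down it reaches from about 0.2 to 0.875 m from the base axis. Payload 3.4 kg.
Tool frame: the origin (TCP) lies between the finger pads; the fingertips stand 25 mm ahead of it and the grasp point (between the pads) lies 6 mm ahead of it (r.nose_length is the z of the fingertips in the tool frame, in m); z points along the fingers, x is the direction in which the jaws open and shut, and the axes are right-handed (so a half turn about z gives the same grasp; the last joint's range is limited). The gripper opens to 94 mm and grips with 3 to 60 N. Pads are 16 mm wide; open, the fingers measure 119 mm over their backs; the gripper's body (75 mm by 177 mm) begins 78 mm behind the grasp point.
Start: joints at [1.074, 0.276, 1.505, -0, 1.361, -0.121], TCP at [0.211, 0.535, 0.23] pointing down, gripper open.
Joint ranges: [-2.89, 2.89], [-0.75, 2.08], [0.22, 2.7], [-1.18, 4.32], [0.11, 2.71], [-2.7, 2.7]. Speed limits (rad/s): [2.57, 2.57, 3.14, 3.14, 3.14, 3.14].

## Interface

Orientations are given as a unit quaternion [w, x, y, z].
In Python, from plant import r, gripper_to, inverse_kinematics, vision, models, telemetry gives the robot as it stands. Calls block until the motion is done:
- r.move_to(position, orientation): joint-space move of the TCP to a pose.
- r.move_l(position, rot=None, vel=0.15, guard=None): straight line of the TCP; rot=None keeps the orientation; vel is the mean speed in m/s. With guard (N) it stops when the force on the tool has changed by that much, and returns True; else False.
- r.movej(angles): joint-space move.
- gripper_to(opening, f_grip=None): finger opening in m; f_grip is the grip in N (None keeps the last); returns when the fingers have stopped.
- r.hold(seconds).
- inverse_kinematics(position, orientation): joint angles nearest the present ones, or None.
- vision.snapshot(name): name is "scene" or "top"; returns the picture (400x640x3 uint8, red, green, blue); there is no depth.
- vision.get_calibration(name): a dict with "fx", "fy", "cx", "cy" (pixels), "position" and "orientation" of the camera in the world. Camera axes: x right, y down, z forward; pixel columns grow to the right and rows downward; lengths in m; the calibration is good to about 2 mm. A picture is of the moment at which its call begins. get_calibration takes no time and is no camera call.
A pose or a line that the arm cannot do raises r.PlanningError and nothing moves.
- r.sign_off(): hands the job in, once; it reports no verdict.
Trained networks look in the newest picture that a camera, given by its name, has taken for a name from the list of things; names that differ only in an ending like _2 or _b are one class to them, and where a whole thing is asked for, a point or a joint stands for the part that bears it (a point fixed in the world has none). Each returns a list of dicts, best first, with "score" (0 to 1); they miss things now and then, are a little off and sometimes report something else, mostly with a low value. They report only what shows in the picture. A call takes as long as a camera call. They do not tell look-alikes from the thing itself.
- models.boxes_of(thing, camera): "at" ([x, y, z] in m, in world coordinates, good to about 4 mm: the middle of the surface that is visible of it).
- models.regions_of(thing, camera): "pixels" (400x640 bool, what is visible of it).
- models.mark_of(thing, camera): "at" ([x, y, z] in m, in world coordinates, good to about 4 mm: a listed point, or the origin of a listed thing).
Readings, each from a call of its own:
- telemetry.current_t(): time.
- telemetry.current_joints(): joint angles.
- telemetry.current_dq(): joint speeds.
- telemetry.current_joint_efforts(): joint torques, N m.
- telemetry.current_ee_pos(): TCP position.
- telemetry.current_tool_rot(): TCP orientation.
- telemetry.current_wrist_force(): force on the tool from outside, world axes, zero at the start.
- telemetry.current_torque(): the same for the moment, N m.
- telemetry.current_opening(): finger opening in m.
Only numpy, scipy, OpenCV 4.12 (cv2) and the standard library are available. Lean on these libraries where they do the work, as an engineer would, in place of code of your own. Each camera call takes 0.05 s, during which the arm holds its last target.

## Working session

There is one attempt and no reset: what is moved stays moved. The work goes in short steps, each a Python script; the robot and the scene stay as the last script left them, time stands still between calls to the robot, and variables do not carry over. Pictures are saved under pics/ and viewed, and the job is handed in when it is done.

```bash
ls; mkdir -p pics; python3 - <<'E'
from plant import r, gripper_to, inverse_kinematics, vision, models, telemetry
import cv2
for n in ["scene","top"]:
    im=vision.snapshot(n); cv2.imwrite(f"pics/{n}0.png",im[:,:,::-1])
    print(n,vision.get_calibration(n))
    for t in ["module0","module1","module2","module3","rack","socket0","socket1","socket2","cabinet","cabinet_drawer0_handle","drawer_floor","dropper_bottle"]:
        try: print(t,[( [round(float(v),3) for v in d["at"]],round(d["score"],2)) for d in models.mark_of(t,n)])
        except Exception as e: print(t,e)
print(telemetry.current_t())
E
```

```text
pics
scene {'fx': 427.3690950292959, 'fy': 427.3690950292959, 'cx': 312.23782041735325, 'cy': 204.74450446486128, 'position': array([-0.1234617 , -0.858638  ,  0.83789638]), 'orientation': array([-0.43594278,  0.83574676, -0.29236448,  0.16125838])}
module0 [([0.504, -0.314, 0.029], 0.97), ([0.513, -0.234, 0.027], 0.85), ([0.561, 0.341, -0.001], 0.83), ([0.467, 0.362, 0.001], 0.78), ([0.49, -0.388, 0.023], 0.76), ([0.413, 0.442, 0.001], 0.54)]
module1 [([0.504, -0.314, 0.029], 0.97), ([0.513, -0.234, 0.027], 0.85), ([0.561, 0.341, -0.001], 0.83), ([0.467, 0.362, 0.001], 0.78), ([0.49, -0.388, 0.023], 0.76), ([0.413, 0.442, 0.001], 0.54)]
module2 [([0.504, -0.314, 0.029], 0.97), ([0.513, -0.234, 0.027], 0.85), ([0.561, 0.341, -0.001], 0.83), ([0.467, 0.362, 0.001], 0.78), ([0.49, -0.388, 0.023], 0.76), ([0.413, 0.442, 0.001], 0.54)]
module3 [([0.504, -0.314, 0.029], 0.97), ([0.513, -0.234, 0.027], 0.85), ([0.561, 0.341, -0.001], 0.83), ([0.467, 0.362, 0.001], 0.78), ([0.49, -0.388, 0.023], 0.76), ([0.413, 0.442, 0.001], 0.54)]
rack []
socket0 [([0.5, -0.319, 0.027], 0.84), ([0.516, -0
[... 1336 characters left out ...]
, -0.391, 0.023], 0.61), ([0.562, 0.339, -0.001], 0.61), ([0.502, -0.309, 0.019], 0.56), ([0.408, 0.445, 0.002], 0.54), ([0.512, -0.233, 0.021], 0.53)]
rack [([0.502, -0.31, 0.002], 0.72), ([0.503, -0.312, 0.023], 0.22)]
socket0 [([0.489, -0.394, 0.026], 0.95), ([0.504, -0.313, 0.019], 0.92), ([0.519, -0.234, 0.025], 0.82)]
socket1 [([0.489, -0.394, 0.026], 0.95), ([0.504, -0.313, 0.019], 0.92), ([0.519, -0.234, 0.025], 0.82)]
socket2 [([0.489, -0.394, 0.026], 0.95), ([0.504, -0.313, 0.019], 0.92), ([0.519, -0.234, 0.025], 0.82)]
cabinet [([0.763, 0.072, -0.002], 0.57), ([0.617, -0.152, 0.002], 0.22)]
cabinet_drawer0_handle [([0.595, 0.062, 0.094], 0.9)]
drawer_floor []
dropper_bottle []
1.3
```

View pics/scene0.png

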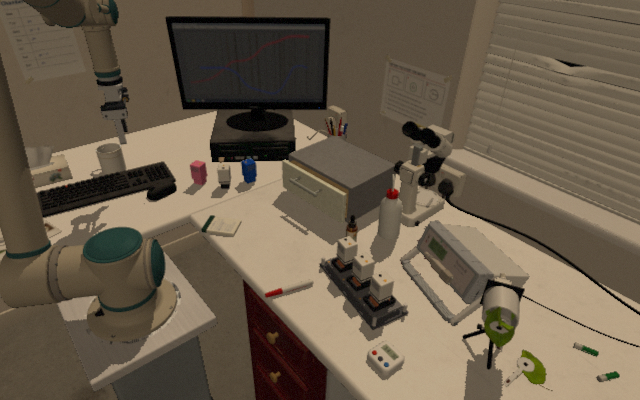

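View pics/top0.png

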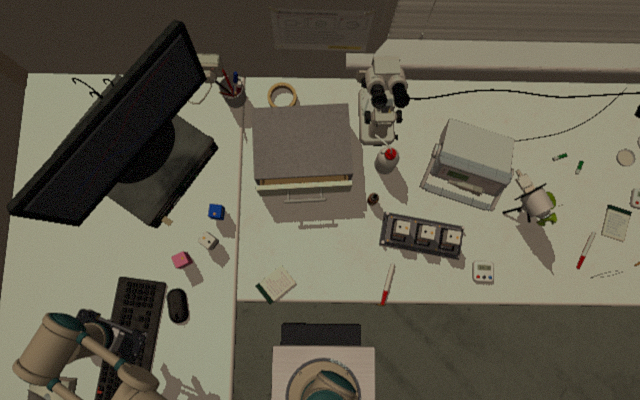

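```bash
python3 - <<'E'
import cv2
t=cv2.imread("pics/top0.png"); s=cv2.imread("pics/scene0.png")
f=lambda im,a,b,c,d,k,n: cv2.imwrite(n,cv2.resize(im[b:d,a:c],None,fx=k,fy=k,interpolation=cv2.INTER_CUBIC))
f(t,370,190,480,270,7,"pics/z1.png")
f(s,270,120,410,340,2.7,"pics/z2.png")
f(t,160,90,360,250,4,"pics/z3.png")
E
```

```text
(no output)
```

View pics/z1.png

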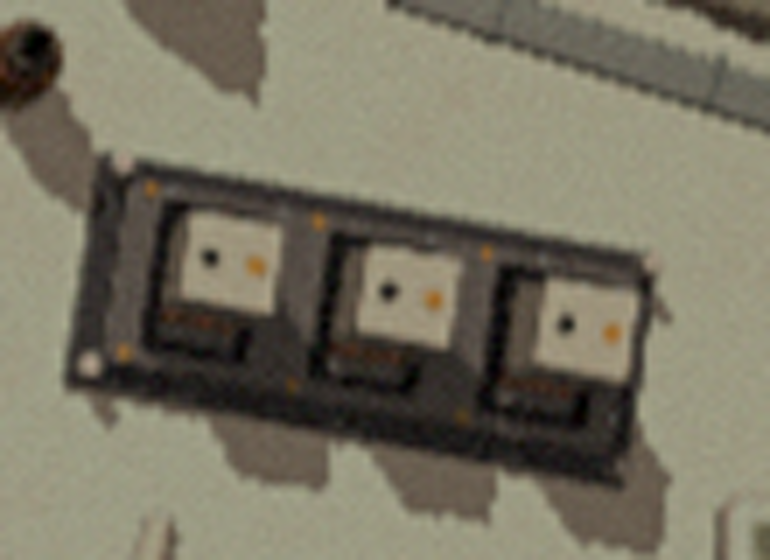

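View pics/z2.png

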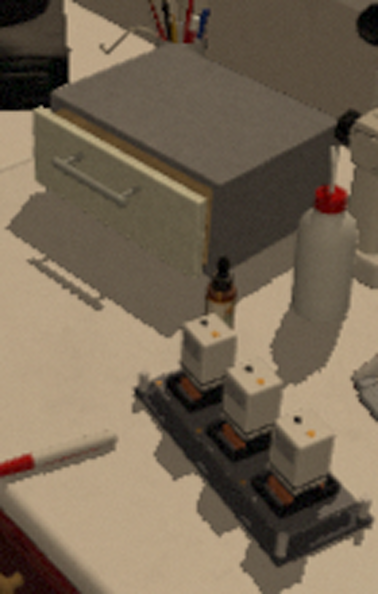

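View pics/z3.png

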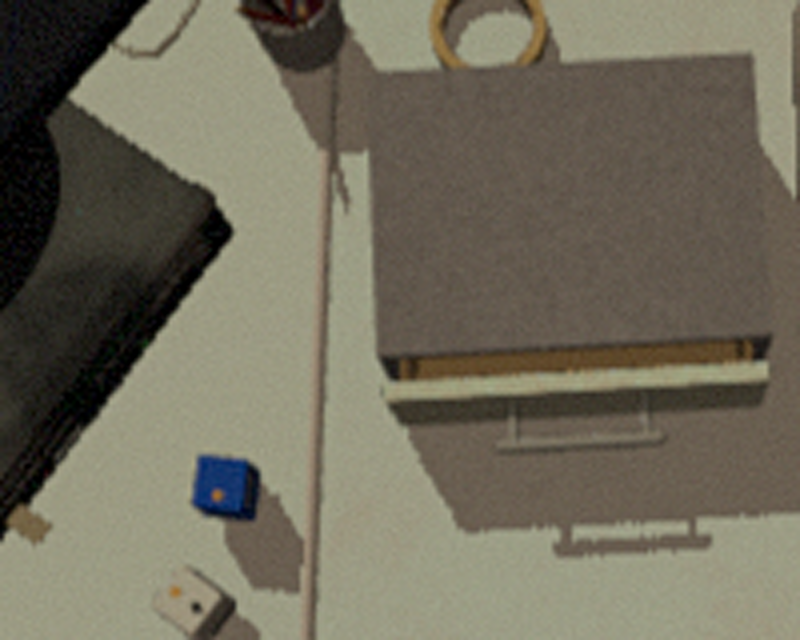

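```bash
cat > h.py <<'E'
from plant import r, gripper_to, inverse_kinematics, vision, models, telemetry
import numpy as np, cv2
from scipy.spatial.transform import Rotation as R
def Rq(q): return R.from_quat([q[1],q[2],q[3],q[0]])
def qR(Ro): q=Ro.as_quat(); return [q[3],q[0],q[1],q[2]]
def ray(c,u,v):
    d=Rq(c["orientation"]).apply([(u-c["cx"])/c["fx"],(v-c["cy"])/c["fy"],1.]); return np.array(c["position"]),d
def onz(c,u,v,z):
    p,d=ray(c,u,v); return p+d*(z-p[2])/d[2]
def proj(c,P):
    q=Rq(c["orientation"]).inv().apply(np.array(P)-c["position"]); return c["fx"]*q[0]/q[2]+c["cx"],c["fy"]*q[1]/q[2]+c["cy"]
def tri(rs):
    A=np.zeros((3,3));b=np.zeros(3)
    for p,d in rs:
        d=d/np.linalg.norm(d);M=np.eye(3)-np.outer(d,d);A+=M;b+=M@p
    return np.linalg.solve(A,b)
def down(yaw):  # tool x (jaw axis) along world yaw, z down
    return R.from_euler('z',yaw)*R.from_euler('x',np.pi)
def shot(cam,name=None):
    im=vision.snapshot(cam)
    if name: cv2.imwrite(f"pics/{name}.png",im[:,:,::-1])
    return im
E
python3 - <<'E'
from h import *
ct=vision.get_calibration("top"); cs=vision.get_calibration("scene")
# marks on the module tops: black dot and orange dot
t=cv2.imread("pics/top0.png")
def blobs(im,a,b,c,d,thr,mn):
    g=cv2.cvtColor(im[b:d,a:c],cv2.COLOR_BGR2GRAY); m=(g>thr).astype(np.uint8)
    n,l,st,ce=cv2.connectedComponentsWithStats(m)
    for i in range(1,n):
        if st[i,4]>mn:
            pts=np.argwhere(l==i)[:,::-1].astype(np.float32)
            yield st[i],cv2.minAreaRect(pts),pts+[a,b]
g=cv2.cvtColor(t,cv2.COLOR_BGR2GRAY)
print(g[215:250,392:420][::2,::2])
# z1 image pixel (7x): top face corners by eye
def fz(a,b,u,v,k): return a+(u+.5)/k-.5, b+(v+.5)/k-.5
quads={"m2":[(190,210),(286,222),(277,313),(180,298)],"m1":[(366,242),(464,252),(454,347),(357,333)],"m0":[(545,278),(641,288),(631,382),(533,368)]}
for n,q in quads.items():
    P=[onz(ct,*fz(370,190,u,v,7),0.105) for u,v in q]
    print(n,np.mean(P,0).round(4),[p.round(3)[:2] for p in P], "yaw", np.arctan2(*(P[0]-P[3])[[1,0]]), np.arctan2(*(P[1]-P[0])[[1,0]])+np.pi/2)
# triangulate black dots
bt={"m2":(210,258),"m1":(389,292),"m0":(567,325)}
bs={"m2":(205,322),"m1":(248,368),"m0":(297,419)}
for n in bt: 
    print(n,"black dot tri",tri([ray(ct,*fz(370,190,*bt[n],7)),ray(cs,*fz(270,120,*bs[n],2.7))]).round(4))
# handle ends (top z3 k4 160,90), scene z2
for (a,b) in [((500,447),(57,160)),((660,437),(125,200))]:
    print("handle",tri([ray(ct,*fz(160,90,*a,4)),ray(cs,*fz(270,120,*b,2.7))]).round(4), onz(ct,*fz(160,90,*a,4),.097).round(4))
for u,v in [(378,356),(770,335),(752,55),(370,72)]: print("cab top",onz(ct,*fz(160,90,u,v,4),.135).round(4))
q=[(191,566),(229,596),(192,628),(153,600)]
P=[onz(ct,*fz(160,90,u,v,4),.081) for u,v in q]; print("m3",np.mean(P,0),P)
E
```

```text
[[ 51  47  49  46  59  79  92 123 138 154 155 155 155 153]
 [ 87  94  76  70  62  57  51  49  53  48  64  99 124 132]
 [ 79  22  19  56  64  57  69  72  65  75  54  42  47  44]
 [ 62  19  76 151 149 133 110  94  80  81  75  86  91  69]
 [ 42  44  79 149 147 149 150 149 152 107  73  81  77  27]
 [ 32  67  99 137 116 151 148 149 147  93  77  78  66  23]
 [ 31  75 130 137  56 149 145 119 145  90  78  83  49  19]
 [ 15  69 137 151 142 148 148 137 147  80  79  77  31  37]
 [ 18  85 139 152 149 151 145 147 151  71  81  80  32  46]
 [ 16  53  49  58  92 119 133 145 145  55  81  79  14  59]
 [ 26  55  36  45  48  48  41  58  56  43  75  80  18  78]
 [ 32  48  46  47  43  45  14  42  47  43  50  65  13  67]
 [ 27  10  24  35  32  41   7  47  46  47  48  36  14  44]
 [ 60  43  41  29  33  30  15  45  50  43  46  16  30  51]
 [ 20  36  34  30  43  48  45  48  37  48  47  16  17  48]
 [ 27  28  31  33  30  22  26  38  38  41  60  48  48  42]
 [ 80  63  48  30  26  21  23  22  29  24  26  35  44  41]
 [156 132 131 118  82  76  64  44  33  22  29  27  29  31]]
m2 [ 0.5154 -0.2355  0.105 ] [array([
[... 371 characters left out ...]
rray([ 0.506, -0.413]), array([ 0.465, -0.407]), array([ 0.471, -0.365])] yaw -0.161639911811343 -0.0903103059780237
m2 black dot tri [ 0.517  -0.2255  0.1093]
m1 black dot tri [ 0.5027 -0.3022  0.1099]
m0 black dot tri [ 0.4893 -0.3789  0.1097]
handle [0.591  0.1236 0.1032] [0.5898 0.1255 0.097 ]
handle [0.5998 0.0019 0.104 ] [0.5994 0.0029 0.097 ]
cab top [0.6512 0.2164 0.135 ]
cab top [ 0.6721 -0.0786  0.135 ]
cab top [ 0.8941 -0.0642  0.135 ]
cab top [0.875  0.2304 0.135 ]
m3 [0.47247841 0.35893594 0.081     ] [array([0.49658503, 0.36035791, 0.081     ]), array([0.47399011, 0.33027908, 0.081     ]), array([0.44920231, 0.35719013, 0.081     ]), array([0.47013619, 0.38791662, 0.081     ])]
```

```bash
cat >> h.py <<'E'
CY=0.071; ex=np.array([np.cos(CY),np.sin(CY),0]); ey=np.array([-ex[1],ex[0],0]); CO=np.array([0.7664,0.0764,0.])
def cab(x,y,z): return CO+ex*x+ey*y+np.array([0,0,z])
def st(): print("t",round(telemetry.current_t(),1),"p",np.round(telemetry.current_ee_pos(),4),"F",np.round(telemetry.current_wrist_force(),1),"op",round(telemetry.current_opening(),4))
E
python3 - <<'E'
from h import *
H=np.array([0.5955,0.063,0.103]); q=qR(down(CY))
print(inverse_kinematics(H,q), inverse_kinematics(cab(-.185,-.09,.085),q))
r.move_to(H+[0,0,.12],q); gripper_to(.040,15); st()
print(r.move_l(H,vel=.1,guard=8)); st()
gripper_to(0,15); st()
f0=telemetry.current_wrist_force()
print(r.move_l(H-ex*0.155,vel=.08,guard=15)); st()
shot("top","t1"); shot("scene","s1")
E
```

```text
[-1.07535954e-02  4.05628987e-01  1.64238644e+00 -4.44089210e-16
  1.09357723e+00 -8.17535954e-02] [-1.63145628e-01  4.10176927e-01  1.68743205e+00 -4.44089210e-16
  1.04398367e+00 -2.34145628e-01]
t 4.4 p [0.5955 0.063  0.223 ] F [0.1 0.3 0.3] op 0.0403
False
t 5.8 p [0.596  0.063  0.1037] F [0.  0.2 0.2] op 0.0402
t 6.3 p [0.5954 0.063  0.1031] F [-1.2  0.7  1.3] op 0.0102
True
t 8.1 p [0.4467 0.0524 0.1031] F [0.1 1.  2.1] op 0.0102
```

```bash
python3 - <<'E'
from h import *
gripper_to(.045,15)
p=np.array(telemetry.current_ee_pos())
r.move_l(p+[0,0,.1],vel=.15)
# move clear toward rack
r.move_to([0.45,-0.2,0.25],qR(down(-.178)))
st()
a=shot("top","t2"); b=shot("scene","s2")
t=a[:,:,::-1]; s=b[:,:,::-1]
cv2.imwrite("pics/z4.png",cv2.resize(t[80:280,160:480],None,fx=2.5,fy=2.5,interpolation=cv2.INTER_CUBIC))
print([ (d["at"],d["score"]) for d in models.mark_of("drawer_floor","top")])
E
```

```text
t 10.8 p [ 0.4497 -0.1989  0.2493] F [-0.2 -0.5  0.2] op 0.0453
[([0.5984, 0.065, 0.0195], 0.93)]
```

View pics/z4.png

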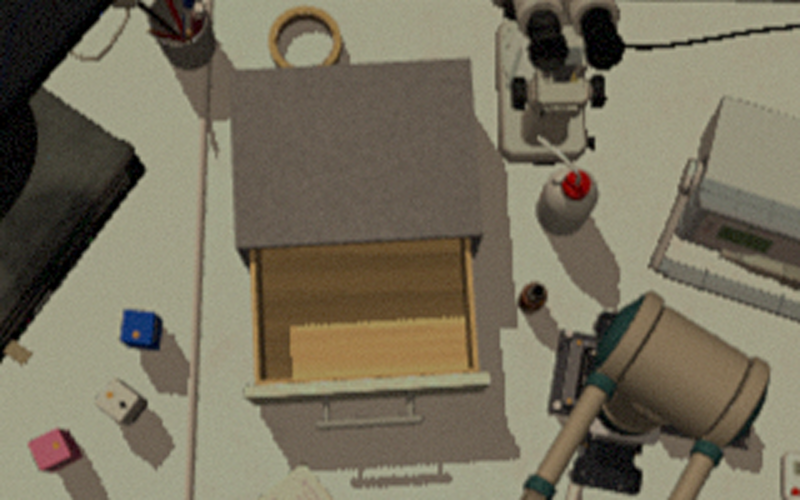

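View pics/s2.png

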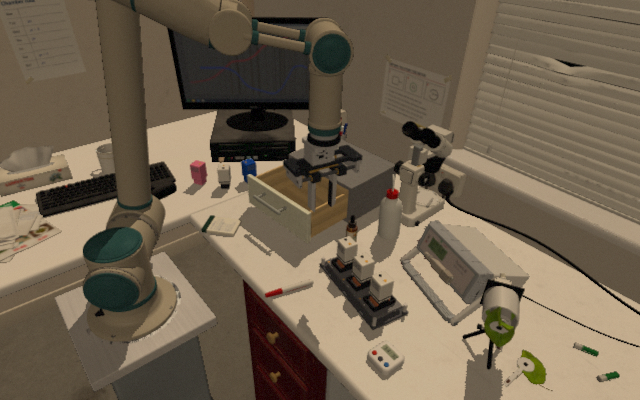

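```bash
cat >> h.py <<'E'
RY=-0.178; rx=np.array([np.cos(RY),np.sin(RY),0]); ry=np.array([-rx[1],rx[0],0])
S={2:np.array([.5153,-.2355,.024]),1:np.array([.5019,-.3121,.024]),0:np.array([.488,-.389,.024])}
HT=0.063  # TCP above foot underside
def F(): return np.array(telemetry.current_wrist_force())
class Rock:
    def __init__(s,foot):
        s.c=np.array(foot,float); s.a=0.; s.q0=down(RY)
        s.n=0
    def step(s,side,da,vel=.03):
        """rotate by da about ry with pivot at foot edge side (-1/+1)"""
        Rt=R.from_rotvec(ry*s.a); P=s.c+Rt.apply(rx*0.015*side)
        s.c=P+R.from_rotvec(ry*da).apply(s.c-P); s.a+=da
        s.go(vel)
    def pose(s):
        Rt=R.from_rotvec(ry*s.a); return s.c+Rt.apply([0,0,HT]), qR(Rt*s.q0)
    def go(s,vel=.03):
        p,q=s.pose(); r.move_l(p,q,vel=vel)
    def log(s):
        f=F(); print("a %.1f"%np.degrees(s.a),"cz %.1f"%(1e3*(s.c[2]-.024)),"Frack",np.round([f@rx,f@ry,f[2]],1),"op %.4f"%telemetry.current_opening())
E
python3 - <<'E'
from h import *
k=0
p=S[k]+[0,0,HT]; q=qR(down(RY))
gripper_to(.072,10)
r.move_to(p+[0,0,.1],q); f0=F()
print(r.move_l(p,vel=.12,guard=8)); st()
gripper_to(0.0,10); st()
f=F()-f0; print("rack f",f@rx,f@ry,f[2])
gripper_to(0.0,45); st()
f=F()-f0; print("rack f",f@rx,f@ry,f[2])
shot("scene","s3"); shot("top","t3")
E
```

```text
False
t 13.3 p [ 0.4886 -0.3892  0.0879] F [-0.3 -0.1 -0.5] op 0.0719
t 13.9 p [ 0.4879 -0.3891  0.0872] F [-0.4  0.1  1.2] op 0.0397
rack f -0.5371495457556112 -0.46934061046883563 1.0806745222674947
t 14.2 p [ 0.488  -0.3891  0.0872] F [-1.1 -0.7  2.1] op 0.0401
rack f -1.0203071058503403 -1.3053061233056957 1.9889614919675673
```

```bash
python3 - <<'E'
from h import *
p=np.array(telemetry.current_ee_pos())
k=Rock(p-[0,0,HT]); k.c[2]=.024
import pickle
d=np.radians(2)
for i in range(3): k.step(-1,-d); k.log()
for i in range(6): k.step(+1,d); k.log()
pickle.dump((k.c,k.a),open("k.pkl","wb")); st()
shot("scene","s4")
E
```

```text
a -2.0 cz 0.5 Frack [-0.3 -0.5  1.6] op 0.0396
a -4.0 cz 1.0 Frack [-0.7  0.2  2.2] op 0.0396
a -6.0 cz 1.6 Frack [-0.9  0.4  3.5] op 0.0398
a -4.0 cz 2.1 Frack [-0.9 -0.5  1.4] op 0.0396
a -2.0 cz 2.6 Frack [-0.3 -0.7  0.4] op 0.0399
a -0.0 cz 3.1 Frack [-1.  -0.7 -2.2] op 0.0401
a 2.0 cz 3.7 Frack [-0.7 -0.1 -2.7] op 0.0394
a 4.0 cz 4.2 Frack [-0.2 -0.8 -3.6] op 0.0398
a 6.0 cz 4.7 Frack [-0.9 -0.4 -4.3] op 0.0399
t 16.5 p [ 0.4939 -0.3901  0.091 ] F [-1.  -0.3 -4.3] op 0.0399
```

```bash
python3 - <<'E'
import cv2
s=cv2.imread("pics/s4.png")
cv2.imwrite("pics/z5.png",cv2.resize(s[200:340,300:430],None,fx=4.2,fy=4.2,interpolation=cv2.INTER_CUBIC))
E
```

```text
(no output)
```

View pics/z5.png

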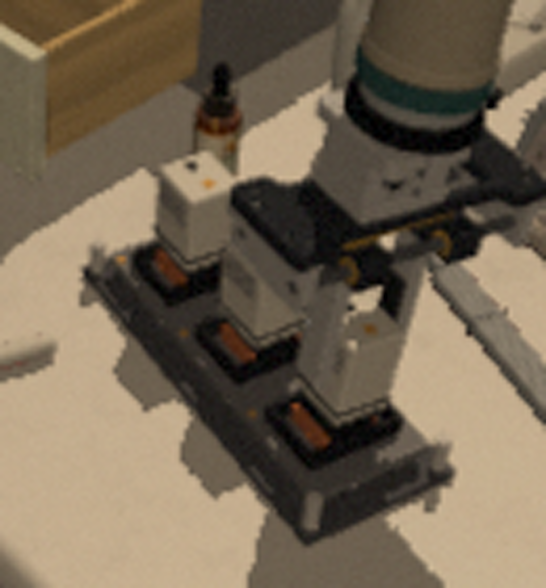

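```bash
cat >> h.py <<'E'
def rock_out(k,start_side,n,d=2.0,amp=6.0):
    side=start_side; d=np.radians(d)
    for j in range(n):
        sg=1 if side>0 else -1
        tgt=sg*np.radians(amp)
        fz=[]
        while abs(tgt-k.a)>1e-6:
            k.step(side,np.clip(tgt-k.a,-d,d)); fz.append(round(float(F()[2]),1))
        k.log(); print(fz)
        if min(fz)<-17: print("high pull"); return side
        side=-side
        if k.c[2]-.024>.0152: break
    # level about centre, then lift gently
    k.a=0; k.c[2]+=.001; k.go(); k.log()
    for i in range(3): k.c[2]+=.002; k.go(.03); k.log()
    return None
def stow(cx,cy,foot_z=0.0245):
    p=np.array(telemetry.current_ee_pos())
    zt=.215
    r.move_l([p[0],p[1],zt],qR(Rq(telemetry.current_tool_rot())),vel=.2)
E
python3 - <<'E'
from h import *
import pickle
k=Rock([0,0,0]); k.c,k.a=pickle.load(open("k.pkl","rb"))
rock_out(k,-1,5); st()
p=np.array(telemetry.current_ee_pos()); r.move_l([p[0],p[1],.2],vel=.15); st()
shot("scene","s5")
E
```

```text
a -6.0 cz 7.8 Frack [-0.3 -0.6 -8.3] op 0.0399
[-6.3, -8.3, -6.6, -6.9, -8.2, -8.3]
a 6.0 cz 11.0 Frack [-0.5  0.1 -9.3] op 0.0400
[-6.9, -7.7, -9.2, -8.2, -8.4, -9.3]
a -6.0 cz 14.1 Frack [ 0.   0.7 -0.9] op 0.0398
[-10.1, -10.1, -8.8, -1.1, -1.8, -0.9]
a 6.0 cz 17.2 Frack [ 0.  0. -2.] op 0.0395
[-1.4, -1.1, -1.3, -1.8, -2.4, -2.0]
a 0.0 cz 18.2 Frack [-0.1 -0.9 -1.3] op 0.0396
a 0.0 cz 20.2 Frack [ 0.1  0.3 -1. ] op 0.0402
a 0.0 cz 22.2 Frack [-0.8  0.4 -1.3] op 0.0397
a 0.0 cz 24.2 Frack [ 0.7  0.1 -1.1] op 0.0397
t 23.7 p [ 0.488  -0.3892  0.1114] F [ 0.7 -0.  -1.1] op 0.0397
t 24.4 p [ 0.4875 -0.3887  0.1992] F [ 1.3 -0.4 -1.9] op 0.0399
```

View pics/s5.png

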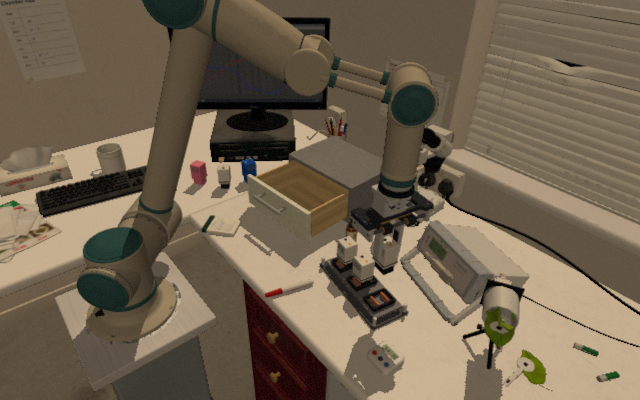

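```bash
cat >> h.py <<'E'
def stow(x,y,yaw=CY,ht=HT):
    q=qR(down(yaw)); P=cab(x,y,0)
    r.move_to([P[0],P[1],.215],q)
    r.move_l([P[0],P[1],.022+ht+.012],vel=.15)
    g=r.move_l([P[0],P[1],.022+ht-.003],vel=.03,guard=4); print("touch",g); st()
    gripper_to(.056,10)
    r.move_l([P[0],P[1],.215],vel=.2); st()
def pull(k):
    p=S[k]+[0,0,HT]; q=qR(down(RY))
    gripper_to(.072,10)
    r.move_to(p+[0,0,.11],q)
    if r.move_l(p,vel=.12,guard=8): print("BLOCKED"); st(); return False
    gripper_to(0.0,10); f=F(); print("rack f",f@rx,f@ry,f[2])
    gripper_to(0.0,45); st()
    if abs(telemetry.current_opening()-.04)>.003: print("BAD GRIP"); return False
    p=np.array(telemetry.current_ee_pos()); K=Rock(p-[0,0,HT]); K.c[2]=.024
    if rock_out(K,-1,8,amp=6.0) is not None: return False
    p=np.array(telemetry.current_ee_pos()); r.move_l([p[0],p[1],.215],vel=.15); st()
    return True
E
sed -i 's/tgt=sg\*np.radians(amp)/tgt=sg*np.radians(amp)/' h.py
python3 - <<'E'
from h import *
stow(-.187,-.095)
shot("scene","s6"); shot("top","t6")
E
```

```text
touch True
t 27.2 p [ 0.5874 -0.0316  0.0852] F [ 0.2 -0.6  3.8] op 0.0395
t 28.5 p [ 0.5858 -0.0315  0.214 ] F [ 0.2  0.7 -0.1] op 0.0557
```

View pics/s6.png

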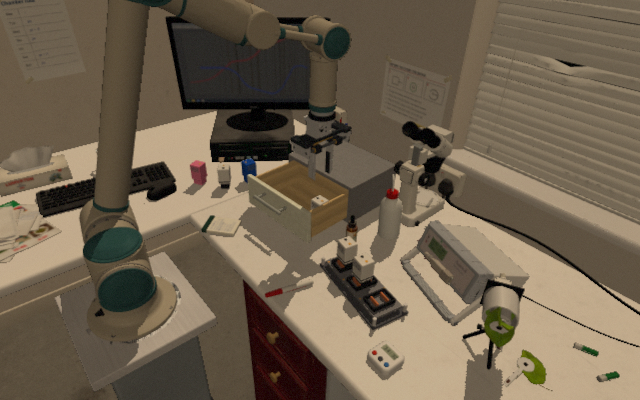

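```bash
python3 - <<'E'
from h import *
if pull(1): stow(-.187,-.032)
shot("scene","s7"); shot("top","t7")
E
```

```text
rack f -1.4812148359242558 -0.28330299917147256 2.491682101028432
t 32.1 p [ 0.5018 -0.3121  0.0872] F [-1.8  1.4  4.2] op 0.0397
a -6.0 cz 1.6 Frack [-1.4  1.4  3.6] op 0.0399
[3.5, 3.4, 3.6]
a 6.0 cz 4.7 Frack [-0.4  0.5 -3.6] op 0.0397
[2.7, 0.6, -1.6, -4.0, -3.8, -3.6]
a -6.0 cz 7.8 Frack [-0.4 -0.8 -6.8] op 0.0395
[-6.7, -7.7, -7.3, -7.1, -8.0, -6.8]
a 6.0 cz 11.0 Frack [-1.3  0.1 -7.2] op 0.0398
[-6.1, -7.3, -7.0, -8.4, -7.9, -7.2]
a -6.0 cz 14.1 Frack [ 1.1  0.3 -0.5] op 0.0393
[-11.6, -10.5, -11.1, -1.0, -1.9, -0.5]
a 6.0 cz 17.2 Frack [ 0.1  0.  -0.9] op 0.0396
[-1.2, -1.3, -1.0, -1.8, -1.4, -0.9]
a 0.0 cz 18.2 Frack [ 0.1  0.5 -0.8] op 0.0395
a 0.0 cz 20.2 Frack [ 0.2 -0.1 -1. ] op 0.0396
a 0.0 cz 22.2 Frack [-0.6  1.4 -1. ] op 0.0398
a 0.0 cz 24.2 Frack [-0.6 -0.7 -1.4] op 0.0400
t 42.3 p [ 0.5012 -0.3118  0.2141] F [-0.4 -0.2 -1.1] op 0.0397
touch True
t 45.0 p [0.5829 0.0313 0.0852] F [0.8 0.2 3. ] op 0.0397
t 46.3 p [0.5813 0.0313 0.214 ] F [ 0.3 -0.1 -0.2] op 0.0559
```

View pics/s7.png

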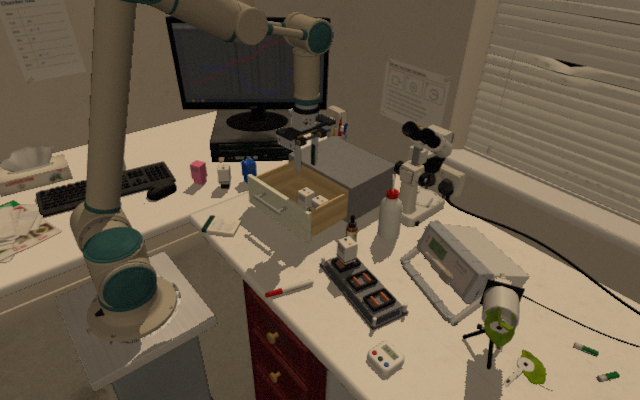

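Two are stowed standing. Next is module 2.

```bash
python3 - <<'E'
from h import *
if pull(2): stow(-.187,.032)
st()
r.move_l(np.array([.42,.12,.25]),vel=.25)
a=shot("top","t8")[:,:,::-1]; b=shot("scene","s8")[:,:,::-1]
cv2.imwrite("pics/z8t.png",cv2.resize(a[80:280,140:400],None,fx=3,fy=3,interpolation=cv2.INTER_CUBIC))
cv2.imwrite("pics/z8m.png",cv2.resize(a[190:290,150:250],None,fx=6,fy=6,interpolation=cv2.INTER_CUBIC))
cv2.imwrite("pics/z8s.png",cv2.resize(b[140:205,170:270],None,fx=8,fy=8,interpolation=cv2.INTER_CUBIC))
E
```

```text
rack f -0.49176326174624535 -0.29345617824941084 1.900921614413207
t 49.8 p [ 0.5152 -0.2355  0.0872] F [-0.8 -1.   3.4] op 0.0395
a -6.0 cz 1.6 Frack [0.2 0.2 3.3] op 0.0398
[3.6, 2.8, 3.3]
a 6.0 cz 4.7 Frack [ 0.4 -0.3 -3.8] op 0.0398
[3.6, 1.5, -2.2, -2.9, -3.9, -3.8]
a -6.0 cz 7.8 Frack [ 0.5 -0.2 -7.9] op 0.0401
[-6.9, -7.4, -7.5, -7.0, -7.1, -7.9]
a 6.0 cz 11.0 Frack [-0.5 -1.4 -8.1] op 0.0396
[-6.1, -6.6, -7.5, -8.4, -8.2, -8.1]
a -6.0 cz 14.1 Frack [ 0.2 -0.2 -2.1] op 0.0402
[-10.9, -10.5, -9.9, -0.4, -0.8, -2.1]
a 6.0 cz 17.2 Frack [ 0.9 -0.7 -1.1] op 0.0398
[-0.5, -1.5, -1.0, -0.3, -0.5, -1.1]
a 0.0 cz 18.2 Frack [ 0.5 -0.2 -0.8] op 0.0396
a 0.0 cz 20.2 Frack [-0.8  0.2 -1.9] op 0.0397
a 0.0 cz 22.2 Frack [ 0.5  0.6 -0.2] op 0.0398
a 0.0 cz 24.2 Frack [ 0.4  0.1 -1.1] op 0.0400
t 60.0 p [ 0.5147 -0.2352  0.2141] F [-0.4 -0.2 -1.1] op 0.0397
touch True
t 62.7 p [0.5784 0.0951 0.0852] F [ 1.  -0.4  3.8] op 0.0396
t 64.0 p [0.5768 0.095  0.2139] F [-1.   0.5 -0.7] op 0.0561
t 64.0 p [0.5768 0.095  0.2139] F [-1.   0.5 -0.7] op 0.0561
```

View pics/z8t.png

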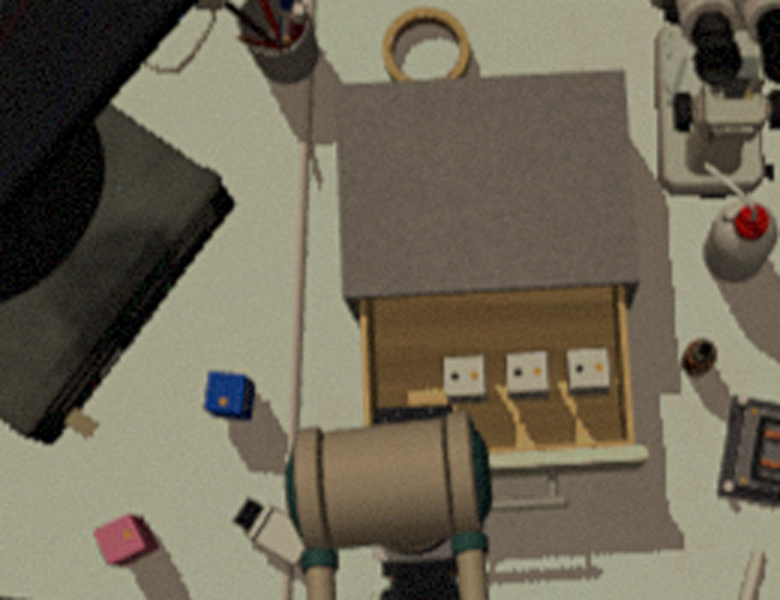

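View pics/z8m.png

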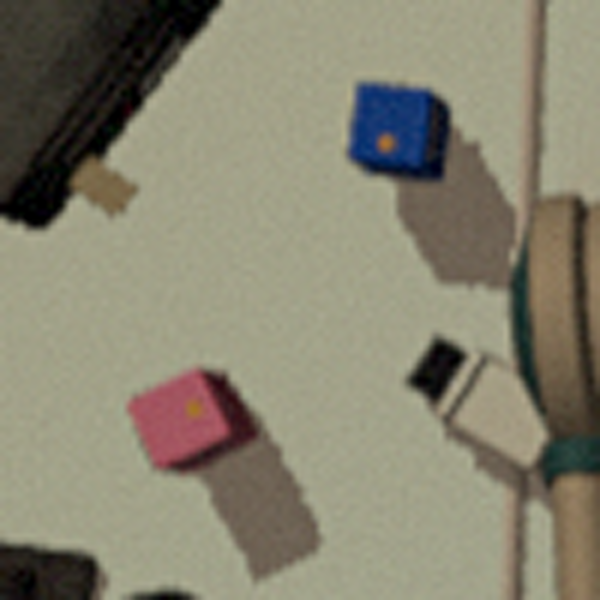

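View pics/z8s.png

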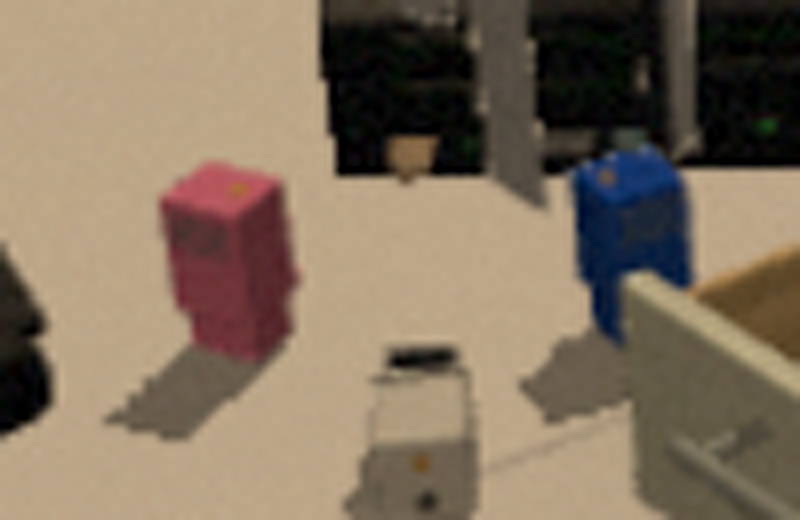

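```bash
python3 - <<'E'
from h import *
r.move_to([.35,-.25,.3],qR(down(0)))
a=shot("top","t9")[:,:,::-1]; b=shot("scene","s9")[:,:,::-1]
print([(np.round(d["at"],3),round(d["score"],2)) for d in models.mark_of("module3","top")])
print([(np.round(d["at"],3),round(d["score"],2)) for d in models.mark_of("module3","scene")])
cv2.imwrite("pics/z9m.png",cv2.resize(a[225:285,205:265],None,fx=10,fy=10,interpolation=cv2.INTER_CUBIC))
cv2.imwrite("pics/z9s.png",cv2.resize(b[170:220,200:250],None,fx=10,fy=10,interpolation=cv2.INTER_CUBIC))
E
```

```text
[(array([ 0.56 ,  0.34 , -0.001]), 0.8), (array([ 0.59 , -0.033,  0.022]), 0.73), (array([0.444, 0.332, 0.026]), 0.73), (array([0.585, 0.032, 0.02 ]), 0.7), (array([ 0.41,  0.44, -0.  ]), 0.63), (array([0.578, 0.095, 0.022]), 0.5)]
[(array([0.44 , 0.33 , 0.019]), 0.74), (array([ 0.408,  0.444, -0.001]), 0.68), (array([0.586, 0.027, 0.026]), 0.6), (array([ 0.562,  0.343, -0.002]), 0.55), (array([0.578, 0.094, 0.02 ]), 0.48), (array([0.452, 0.054, 0.093]), 0.39)]
```

View pics/z9m.png

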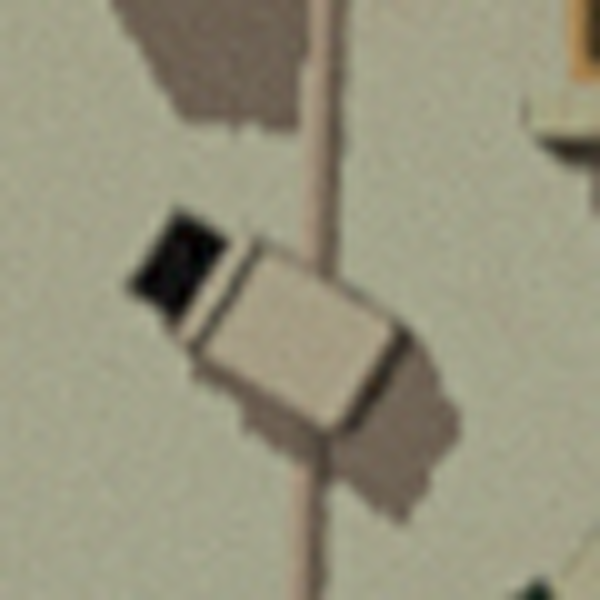

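View pics/z9s.png

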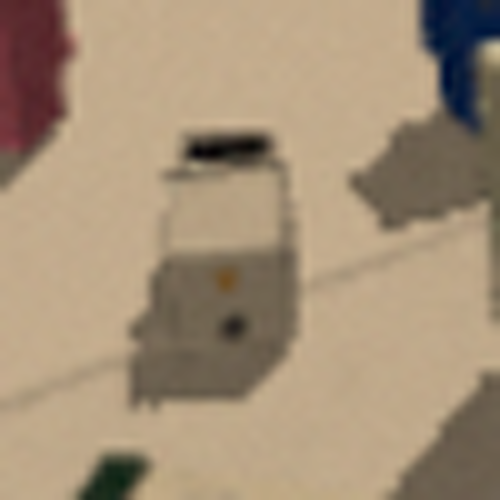

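View pics/s9.png

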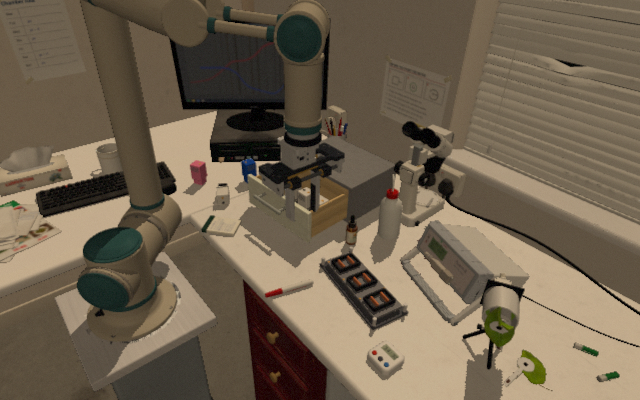

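```bash
python3 - <<'E'
from h import *
ct=vision.get_calibration("top"); cs=vision.get_calibration("scene")
fz=lambda a,b,u,v,k:(a+(u+.5)/k-.5,b+(v+.5)/k-.5)
Q=[(238,232),(402,330),(333,430),(180,340)]
P=[onz(ct,*fz(205,225,*q,10),.042) for q in Q]
for p in P: print(p.round(4))
print("len",np.linalg.norm(P[0]-P[1]),np.linalg.norm(P[3]-P[2]),"wid",np.linalg.norm(P[1]-P[2]),np.linalg.norm(P[0]-P[3]))
c=np.mean(P,0); a=(P[1]+P[2]-P[0]-P[3]); print(c.round(4),"axis(to top) yaw",np.arctan2(a[1],a[0]), "from widths",np.arctan2(*(P[1]-P[2])[[1,0]]),np.arctan2(*(P[0]-P[3])[[1,0]]))
# triangulated top-edge corners (upper edge of top face) : scene (168,250),(285,248) z9s
for t,s in [((402,330),(285,248)),((333,430),(166,252))]:
    print("tri",tri([ray(ct,*fz(205,225,*t,10)),ray(cs,*fz(200,170,*s,10))]).round(4))
E
```

```text
[0.4496 0.301  0.042 ]
[0.4197 0.2487 0.042 ]
[0.3886 0.2689 0.042 ]
[0.4157 0.3176 0.042 ]
len 0.06020669983725362 0.0557285386828337 wid 0.037165689850510004 0.03765232020024353
[0.4184 0.284  0.042 ] axis(to top) yaw -2.0848356944474795 from widths -0.5744937934989389 -0.45470572199508075
tri [0.4209 0.2473 0.0466]
tri [0.3888 0.2679 0.0474]
```

```bash
python3 - <<'E'
from h import *
c=[.4184,.284]
for jy in [-.514,-.514+np.pi]:
  print("pick",inverse_kinematics([*c,.034],qR(down(jy))))
P=cab(-.166+.013,.087,0)
for jy in [CY+np.pi/2,CY-np.pi/2]: print("place",inverse_kinematics([P[0],P[1],.057],qR(down(jy))))
E
```

```text
pick [ 4.58664563e-01  3.67851648e-01  1.93006871e+00 -4.44089210e-16
  8.43672292e-01  9.72664563e-01]
pick [ 0.45866456  0.36785165  1.93006871  0.          0.84367229 -2.16892809]
place [ 1.34617794e-01  4.86897846e-01  1.63203870e+00 -4.44089210e-16
  1.02265611e+00 -1.50717853e+00]
place [ 1.34617794e-01  4.86897846e-01  1.63203870e+00 -4.44089210e-16
  1.02265611e+00  1.63441412e+00]
```

```bash
python3 - <<'E'
from h import *
c=np.array([.4184,.284,.034])
gripper_to(.075,10)
r.move_to(c+[0,0,.15],qR(down(-.514)))
print("blocked",r.move_l(c,vel=.12,guard=8)); st()
gripper_to(0,25); st()
r.move_l(c+[0,0,.18],vel=.15); st()
shot("scene","s10")
E
```

```text
blocked False
t 70.4 p [0.4189 0.2842 0.0346] F [-0.1  0.6 -0.3] op 0.075
t 71.0 p [0.4184 0.284  0.0341] F [-0.4 -0.7  2.2] op 0.04
t 72.4 p [0.4178 0.2837 0.2131] F [-0.3  0.  -1.5] op 0.0399
```

View pics/s10.png

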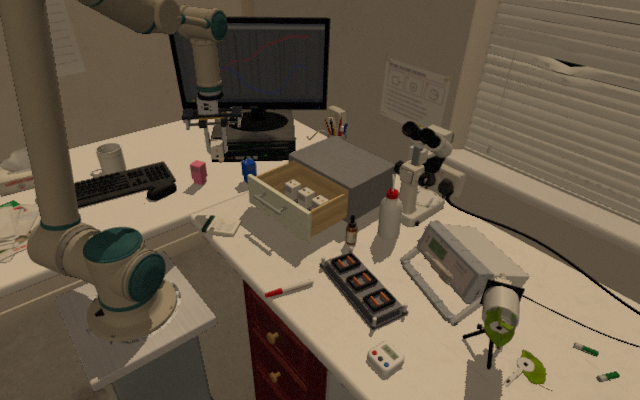

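```bash
python3 - <<'E'
from h import *
P=cab(-.166+.013,.087,0)
r.move_to([P[0],P[1],.215],qR(down(CY+np.pi/2))); st()
r.move_l([P[0],P[1],.075],vel=.12)
print("touch",r.move_l([P[0],P[1],.053],vel=.03,guard=4)); st()
gripper_to(.047,10); st()
r.move_l([P[0],P[1],.215],vel=.15); st()
r.move_to([.35,-.25,.3],qR(down(0)))
a=shot("top","t11")[:,:,::-1]; b=shot("scene","s11")[:,:,::-1]
cv2.imwrite("pics/z11.png",cv2.resize(a[100:260,180:420],None,fx=3.3,fy=3.3,interpolation=cv2.INTER_CUBIC))
E
```

```text
t 74.5 p [0.6074 0.1526 0.2149] F [-0.3 -0.3 -1.4] op 0.0398
touch True
t 76.5 p [0.6075 0.1523 0.056 ] F [ 0.4 -0.1  3.3] op 0.0398
t 76.8 p [0.6063 0.1522 0.0551] F [ 1.2 -0.5  0.2] op 0.0469
t 78.0 p [0.607  0.1522 0.2139] F [0.2 0.1 0.6] op 0.0467
```

View pics/z11.png

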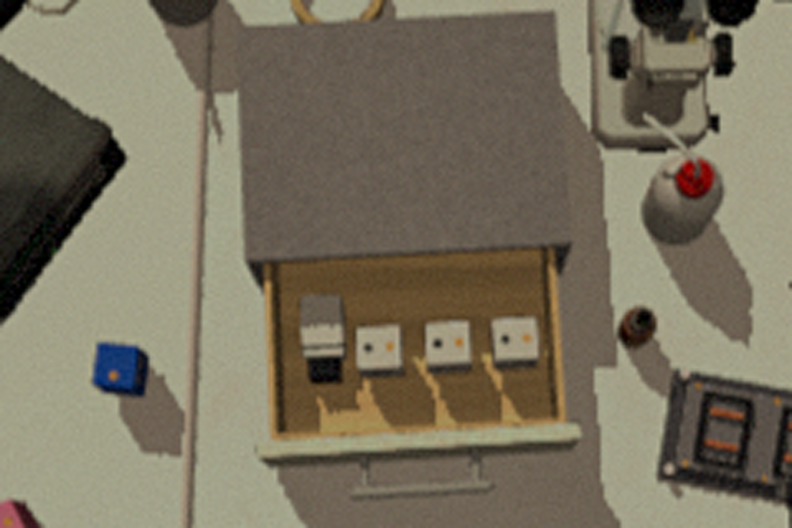

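View pics/s11.png

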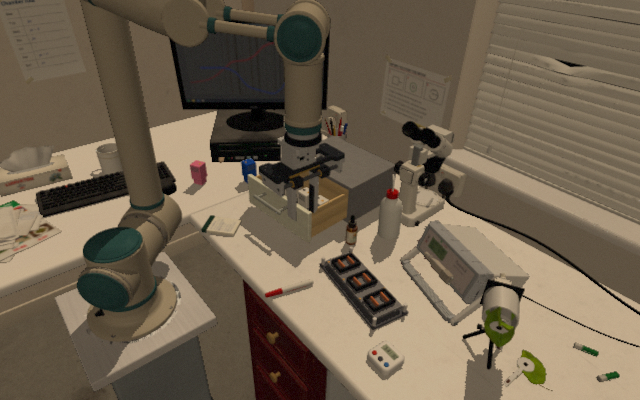

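```bash
python3 - <<'E'
from h import *
H=np.array([.4467,.0524,.103]); q=qR(down(CY))
gripper_to(.040,12)
r.move_to(H+[0,0,.12],q)
print("blocked",r.move_l(H,vel=.1,guard=8)); gripper_to(0,12); st()
print(r.move_l(H+ex*.150,vel=.05,guard=14)); st()
print(r.move_l(H+ex*.175,vel=.02,guard=14)); st()
p=np.array(telemetry.current_ee_pos()); print("travel",(p-H)@ex)
r.hold(.3); st()
gripper_to(.040,10); r.move_l([p[0],p[1],.24],vel=.15)
r.move_to([.35,-.25,.3],qR(down(0)))
a=shot("top","t12")[:,:,::-1]; b=shot("scene","s12")[:,:,::-1]
cv2.imwrite("pics/z12.png",cv2.resize(a[100:260,180:420],None,fx=3.3,fy=3.3,interpolation=cv2.INTER_CUBIC))
print(models.mark_of("cabinet_drawer0_handle","top")[:1])
E
```

```text
blocked False
t 83.4 p [0.4471 0.0524 0.1032] F [ 0.4 -0.2  1.4] op 0.0107
False
t 86.6 p [0.597  0.0631 0.1032] F [0.7 1.4 5.7] op 0.0104
True
t 87.5 p [0.612  0.0642 0.1031] F [0.  0.4 3.8] op 0.0103
travel 0.16572057254549974
t 87.8 p [0.612  0.0642 0.1031] F [-0.3 -0.2  2.8] op 0.0105
[{'at': [0.6106, 0.0654, 0.0964], 'score': 0.76}]
```

View pics/z12.png

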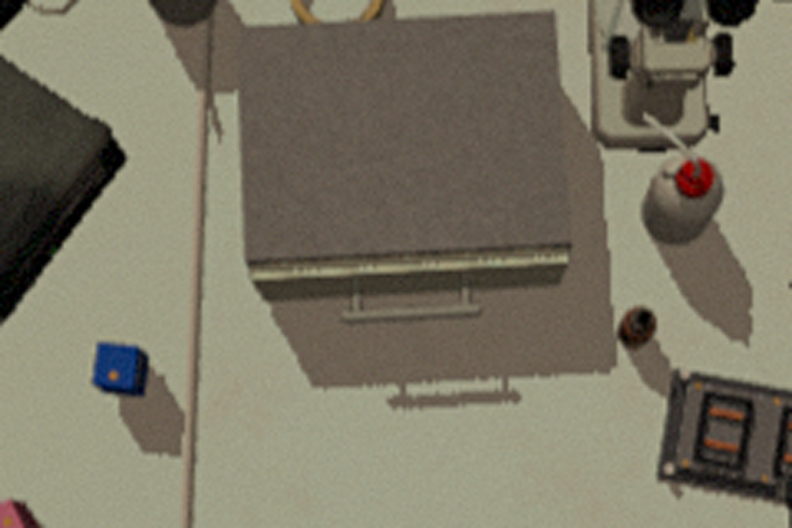

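View pics/s12.png

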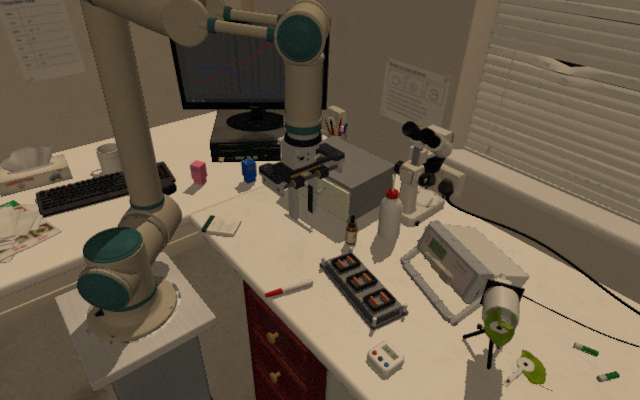

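```bash
python3 -c "
from h import *
st(); r.sign_off()"
```

```text
t 91.2 p [ 0.3507 -0.2496  0.2997] F [ 0.4 -0.7 -0.5] op 0.04
the job is handed in; nothing more can be done
```

The job is done and was handed in at about 91 s of the allowed 210 s. The drawer holds all four modules and is shut, and the dropper bottle is still standing.

- **Drawer opened:** it was already about 16 mm ajar at the start. I pulled it by the handle to its stop.
- **Plugged modules:** all three were present. I rocked each one out at ±6°. The highest upward pull I sampled was about 12 N, against the 21 N that would crack the board. They stand in a row in the drawer.
- **Module 3:** it got knocked over during the run, while the arm was away from it. I located it again and stowed it lying down, as the task allows. I left the blue and pink look-alikes alone.
- **Drawer shut:** I pushed the handle until it met the stop, a travel of 0.1657 m against the 0.165 m stroke. The final top picture shows no gap.

**Checks:**
- **Final pictures:** the last scene picture shows the sockets empty and the bottle upright.
- **Disagreement:** heights I measured from the two camera views came out about 4–6 mm above the stated ones throughout. I used the stated heights, and the grasps and placings fitted them.
- **Not checked:** the modules could not be seen once the drawer was shut. My last look inside was just before closing, when three were standing and one lying.

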